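# Snap the griddle scraper back into its clips

### The arm

A 6-joint arm with a two-finger parallel gripper is mounted at the origin on the work surface. World frame = base frame: x ahead of the robot, y to its left, z up, the work surface at z = 0. Lengths are in m, angles in rad, forces in N, time in s.
With the tool pointing down it reaches from about 0.25 to 0.725 m from the base axis. Payload 9.7 kg.
Tool frame: the origin (TCP) lies at the very end of the fingers, on their centre line; the grasp point (between the pads) lies 19 mm behind it; z points along the fingers, y is the line along which they close (so a half turn about z gives the same grasp; the last joint's range is limited). The gripper opens to 85 mm and grips with 20 to 120 N. Pads are 22 mm wide; open, the fingers measure 114 mm over their backs; the gripper's body (76 mm by 85 mm) begins 54 mm behind the grasp point. The pads swing forward as they close: fully open they stand 13 mm farther back than shut.
Start: joints at [1.281, 0.087, 0.176, 1.66, 0, 1.571], TCP at [0.157, 0.527, 0.231] pointing down, gripper open.
Joint ranges: [-3.13, 3.13], [-0.85, 1.81], [-1.15, 1.24], [-2.2, 2.28], [-1.44, 1.52], [-3.14, 3.14]. Speed limits (rad/s): [2.22, 2.22, 2.57, 3.14, 3.14, 3.14].

### API

Orientations are given as [roll, pitch, yaw] about the fixed x, y, z axes, in that order (R = Rz(yaw) Ry(pitch) Rx(roll)).
In Python, from bench import manip, cams gives the robot as it stands. The module is installed in compiled form; this text tells all that it offers.
- The arm moves only by the shell command python3 -m pendant 'ROWS' [OPENING] [FORCE]. ROWS is JSON, a list of rows, each an object of numbers: "x", "y", "z": the shift along the tool's x, y, z in mm; "rx", "ry", "rz": the turn, a rotation vector about the tool's x, y, z in degrees. A call has 1 to 12 rows; each row is the pose to reach, as a shift and turn from the pose commanded when the call began, along the tool's axes at that moment; what a row does not reach only later rows make up. A row lasts 1/8 s, in which the tool goes at most 62.5 mm and 10.7 degrees, less where a joint would pass 70% of its speed; a pose out of reach is approached as far as the arm can. A call with a gripper value outside its range is refused whole. OPENING is the gripper command: -1 is fully open, 1 is shut, values between are in proportion, set as the call begins (- or left out, the last holds). The fingers move at their own pace and stop on an object; FORCE is the grip in N (left out, the last holds). Time passes only in rows, so rows that repeat a pose let the fingers close. It gives the time, the measured TCP pose, the force, the opening and the grip force at its end, in the units of the state.
- manip.read_state(): the state, without advancing time (a new reading comes with each control period).
- cams.get_image(name): name is "scene" or "top"; returns a dict with "color" (400x640x3 uint8, red, green, blue), "fx", "fy", "cx", "cy" (pixels), "rvec" (rotation vector, rad) and "tvec" (3), from world to camera coordinates, as OpenCV has them. Camera axes: x right, y down, z forward; pixel columns grow to the right and rows downward; lengths in m; the calibration is good to about 2 mm. A picture is of the moment at which its call begins. There is no depth.
- manip.close_job(): hands the job in; it is judged then, once.
Trained networks look in a picture, given as the dict that the camera call returned (one of the last four; its "shot" number tells which), for a name from the list of things; names that differ only in an ending like _2 or _b are one class to them, and where a whole thing is asked for, a point or a joint stands for the part that bears it (a point fixed in the world has none). Each returns a list of dicts, best first, with "confidence" (0 to 1); they miss things now and then, are a little off and sometimes report something else, mostly with a low value. They report only what shows in the picture. A call takes as long as a camera call. They do not tell look-alikes from the thing itself.
- cams.look_for(picture, thing): "rect" ([left, top, right, bottom] in pixels, round what is visible of it).
- cams.regions_of(picture, thing): "mask" (400x640 bool, what is visible of it) and "rect" ([left, top, right, bottom] in pixels, round what is visible of it).
The state is a dict: "time": time; "qpos": joint angles; "joint_velocities": joint speeds; "tau": joint torques, N m; "ee_pos": TCP position; "eef_rot": TCP orientation; "force": force on the tool from outside, world axes, zero at the start; "ft_torque": the same for the moment, N m; "grip_width": finger opening in m; "finger_force": force on a finger pad.
Only numpy, scipy, OpenCV 4.12 (cv2) and the standard library are available. Lean on these libraries where they do the work, as an engineer would, in place of code of your own. Each camera call takes 0.05 s, during which the arm holds its last target. There are 200 camera calls.

### The job

Put the griddle scraper away on the sloping rack: hold it so that its blade is over the drip pan and push its handle into the two spring clips until both have snapped over it and it sits fully home, then let go. Once it has snapped, stop pushing: do not ram it down into the soft rubber backing. Leave the other things on the counter where they are.

Things in the scene. Friction and masses are not known exactly. Their poses are not given: they have to be found in the camera images.
- scraper_grip (a point): griddle scraper, loose, about 205 mm long, 0.2 to 0.4 kg: the middle of its round black handle, on the axis (20 mm above the table as it lies flat at the start). Axes: y along the handle to the blade, z up as it lies, x across. Handle 24 mm in diameter, y -62 to +62 mm; 40 mm butt disc at y -66, 32 mm collar at y +66. At the start the blade points roughly to world +y, on the robot's left or right
- scraper_blade (a point): centre of the scraper's flat dark steel blade (84 mm wide along x, 50 mm along y, 4 mm thick): 110 mm from the handle's middle along +y, 18 mm lower
- clips: spring clips on the sloping rack, fixed. Origin: the handle's middle when home, 125 mm above the table. y along the seated handle to the drip pan side; z straight out of the mouths, leaning 35 deg from vertical, roughly to the robot; x up the slope. Two clips at y -40 and +40 mm, each 14 mm wide; between them room for fingers (white plate 48 mm below, square to z). Put the blade on the +y side
- clip_lips (a point): same axes, 10 mm out along z from home: level of the rounded lips of the smooth dark steel jaws, 17 mm apart, which spring aside along x; flared mouths reach 15 mm higher, 45 mm wide. A handle pushed along -z meets the lips with its axis 10 mm above this point; both clips together resist with a peak of 10 to 18 N; once the axis is below this point they draw it home
- shelf_edge (a point): middle of the lower front edge of the rack's over-shelf with tins (360 mm wide, 12 mm thick): 110 mm above home and 20 mm behind it horizontally, so a hand pointing straight down does not fit over the clips; one tilted like the clips' z does
- drip_pan (a point): inner floor centre of the small open aluminium drip pan (125 x 100 x 30 mm) fixed beside the clips, on their +y side; the blade belongs above it
- pad (a joint): soft rubber backing pads behind the handle in the clips, one sprung part: about 0 when free or when the handle is just home, grows (m) as the handle is pushed further in; 3 N per mm, end stop at 10 mm, spoiled if pressed in over 7 mm
- brush_mid (a point): bystander: wooden grill brush (rectangular handle, block head with grey bristles), 200 mm long, lying flat; middle of its handle, 26 mm above the table; handle along its y, head to +y
- shaker: bystander: aluminium shaker, 52 mm wide, 72 mm tall; origin under its centre
- cup: bystander: white cup, 80 mm wide, 90 mm tall; origin under its centre
- sauce: bystander: yellow sauce bottle, 60 mm wide, 170 mm tall; origin under its centre
Mind the look-alikes: they are no part of the job. Of the things like the part that bears scraper_grip, leave any that is green; of the rest the larger one is meant.

How it is judged:
By the outcome, as a careful person would: the job done as asked, in the order asked, and still so for the second after the job is handed in, with the robot touching nothing.
It also fails if it takes over 38 s, if anything falls off the work surface, if the arm or the gripper's body presses on something with over 40 N, if the wrist force passes 120 N, or if a joint passes its speed limit or range.

## Working session

There is one attempt and no reset: what is moved stays moved. The work goes in short steps, Python scripts to look and compute and a shell command to move; the robot and the scene stay as the last step left them, time stands still between calls to the robot, and variables do not carry over. Pictures are saved under pics/ and viewed, at most 10 in all, crops included, and the job is handed in when it is done.

```bash
mkdir -p pics
python3 - <<'E'
from bench import manip,cams
import cv2,numpy as np
for n in("scene","top"):
    p=cams.get_image(n)
    cv2.imwrite(f"pics/{n}0.png",p["color"][:,:,::-1])
    R=cv2.Rodrigues(np.array(p["rvec"]))[0]
    print(n,p["fx"],p["cx"],p["cy"],"cam",-R.T@p["tvec"],R.round(2).tolist())
    for t in["scraper_grip","scraper_blade","clips","drip_pan","shelf_edge","clip_lips","brush_mid"]:
        print(t,[(np.round(d["rect"]).tolist(),round(d["confidence"],2)) for d in cams.look_for(p,t)][:4])
print(manip.read_state())
E
```

```text
scene 516.671083187455 320.54059815774525 205.4930852561006 cam [ 1.07493766 -0.60811488  1.05999398] [[0.71, 0.7, -0.0], [0.51, -0.52, -0.69], [-0.48, 0.49, -0.73]]
scraper_grip [([388.0, 205.0, 410.0, 231.0], 0.82), ([203.0, 250.0, 269.0, 320.0], 0.68), ([443.0, 175.0, 472.0, 210.0], 0.6)]
scraper_blade [([387.0, 208.0, 412.0, 238.0], 0.88), ([159.0, 239.0, 207.0, 278.0], 0.82), ([203.0, 249.0, 270.0, 319.0], 0.72)]
clips []
drip_pan [([305.0, 212.0, 494.0, 399.0], 0.88)]
shelf_edge [([305.0, 210.0, 499.0, 393.0], 0.81)]
clip_lips []
brush_mid []
top 404.8861233556414 321.4763894378693 192.99223641184759 cam [0.27115261 0.00840089 1.18824947] [[0.03, -1.0, -0.0], [-0.98, -0.02, -0.18], [0.18, 0.01, -0.98]]
scraper_grip [([372.0, 208.0, 445.0, 251.0], 0.92), ([243.0, 146.0, 285.0, 183.0], 0.92), ([418.0, 248.0, 435.0, 298.0], 0.74)]
scraper_blade [([418.0, 251.0, 436.0, 303.0], 0.74), ([194.0, 203.0, 268.0, 240.0], 0.62), ([239.0, 145.0, 280.0, 184.0], 0.57)]
clips [([347.0, 110.0, 382.0, 136.0], 0.62)]
drip_pan [([286.0, 25.0, 437.0, 154.0], 0.65), ([345.0, 108.0, 380.0, 134.0], 0.17)]
shelf_edge [([284.0, 24.0, 438.0, 152.0], 0.58)]
clip_lips [([345.0, 109.0, 382.0, 135.0], 0.47)]
brush_mid [([194.0, 202.0, 268.0, 240.0], 0.92)]
{'time': 0.8, 'qpos': array([ 1.28098611e+00,  8.68572584e-02,  1.75911693e-01,  1.65981044e+00,
       -4.02368106e-06,  1.57081073e+00]), 'joint_velocities': array([ 0.00096831, -0.00103652, -0.00094446, -0.00090256,  0.0014609 ,
       -0.00098288]), 'tau': array([ 1.58685394e-03, -5.20040417e+01,  4.64843416e+01,  1.20066474e-03,
        1.35177152e-04, -1.99515284e-05]), 'ee_pos': array([0.157173  , 0.52705761, 0.23131368]), 'eef_rot': array([3.14155233e+00, 4.02310020e-06, 2.85176803e+00]), 'force': array([-0.28220538, -0.13755004, -1.09102372]), 'ft_torque': array([ 0.01043302,  0.05964871, -0.01262049]), 'finger_force': 0.0, 'grip_width': 0.08511197006477017}
```

View pics/scene0.png

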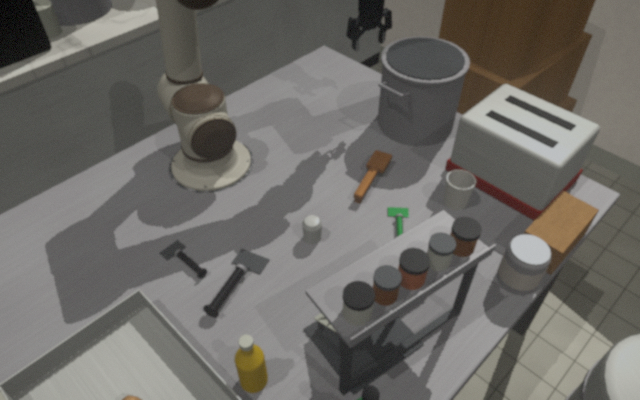

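View pics/top0.png

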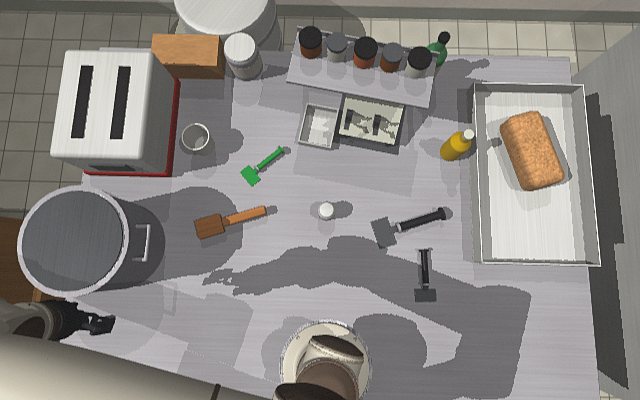

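The scene image shows the large black scraper with its butt at (211,308) and blade at (250,260). In the top image its butt is at (443,213) and its blade at (385,232), pointing +y. The smaller black look-alike is at (425,275) and the green one at (262,165). The clips are at (370,118) and the drip pan at (319,127), both in the top image. Next I'll zoom in on the target and the clips.

Run:
```python
import cv2,numpy as np
t=cv2.imread("pics/top0.png");s=cv2.imread("pics/scene0.png")
a=cv2.resize(t[95:160,290:420],None,fx=6,fy=6,interpolation=cv2.INTER_CUBIC)
b=cv2.resize(t[200:255,365:455],None,fx=4,fy=4,interpolation=cv2.INTER_CUBIC)
c=cv2.resize(s[245:320,195:275],None,fx=3,fy=3,interpolation=cv2.INTER_CUBIC)[:220]
h=np.zeros((220,780,3),np.uint8);h[:220,:360]=b;h[:,380:620]=c
cv2.imwrite("pics/c1.png",np.clip(np.vstack([a[:375],h])*1.2,0,255).astype(np.uint8))
```

```text
(no output)
```

View pics/c1.png

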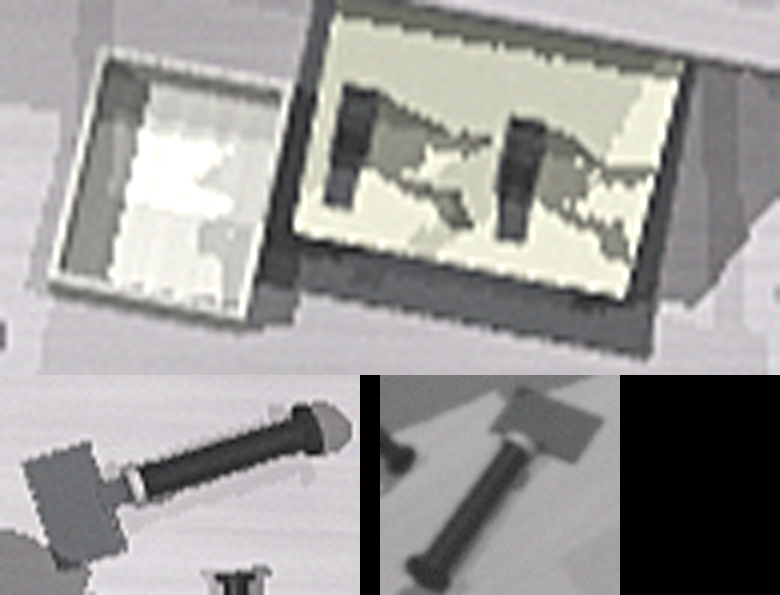

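The crop shows clip jaws centred near (349,119) and (377,125) in the top image, with the plate and drip pan to their left. The scraper's collar is at (399.5,227) and its butt disc at (442.5,214). I'll localise both now.

```bash
cat > h.py <<'E'
import cv2,numpy as np
from bench import manip,cams
from scipy.optimize import least_squares
from scipy.spatial.transform import Rotation as Ro
def proj(p,X): return cv2.projectPoints(np.array(X,float).reshape(-1,3),p["rvec"],p["tvec"],np.array([[p["fx"],0,p["cx"]],[0,p["fy"],p["cy"]],[0,0,1.]]),None)[0].reshape(-1,2)
def ray(p,uv,z):
    R=cv2.Rodrigues(np.array(p["rvec"]))[0];c=-R.T@p["tvec"];d=R.T@[(uv[0]-p["cx"])/p["fx"],(uv[1]-p["cy"])/p["fy"],1]
    return c+d*(z-c[2])/d[2]
s=np.sin(np.radians(35));c=np.cos(np.radians(35))
R0=np.array([[c,0,-s],[0,1,0],[s,0,c]])
def clipR(yaw): return Ro.from_euler("z",yaw).as_matrix()@R0
def w(q,P): return np.array([q[0],q[1],.125])+np.array(P)@clipR(q[2]).T
def shelf(q,P): return np.array([q[0],q[1],.125])+np.array(P)@Ro.from_euler("z",q[2]).as_matrix().T
E
python3 - <<'E'
from h import *
ps=cams.get_image("scene");pt=cams.get_image("top")
for n,z in(("butt",((442.5,213.75),(211.7,310))),("collar",((399.5,226.75),(240,266.7)))):
    print(n,ray(pt,z[0],.02),ray(ps,z[1],.02))
lip=np.array([[340/6+290,205/6+95],[510/6+290,240/6+95]])
she=np.array([[287,82.],[434,105]])
f=lambda q:np.r_[(proj(pt,w(q,[[-.0225,.04,.025],[-.0225,-.04,.025]]))-lip).ravel(),(proj(pt,shelf(q,[[.02,.18,.11],[.02,-.18,.11]]))-she).ravel()]
r=least_squares(f,[.5,-.1,0]);q=r.x;print(q,r.fun.round(1))
im=cv2.imread("pics/top0.png")[60:160,280:440];k=5
im=cv2.resize(im,None,fx=k,fy=k,interpolation=cv2.INTER_CUBIC)
def dr(P,col,cl=True):
    cv2.polylines(im,[((proj(pt,P)-[280,60]+.5)*k).astype(int)],cl,col,1)
for y in(-.04,.04):
    dr(w(q,[[a,y+b,.025] for a,b in((-.0225,-.007),(-.0225,.007),(.0225,.007),(.0225,-.007))]),(0,0,255))
    dr(w(q,[[a,y+b,0] for a,b in((-.012,-.007),(-.012,.007),(.012,.007),(.012,-.007))]),(0,200,0))
dr(w(q,[[0,-.06,-.048],[0,.06,-.048]]),(255,0,0),0)
dr(shelf(q,[[.02,-.18,.11],[.02,.18,.11]]),(255,0,255),0)
cv2.imwrite("pics/ov.png",im)
m=cams.look_for(pt,"drip_pan")[:2];print(m)
E
```

```text
butt [ 0.4319392  -0.33300524  0.02      ] [ 0.43555997 -0.32249084  0.02      ]
collar [ 0.39101684 -0.20804946  0.02      ] [ 0.38526988 -0.19661138  0.02      ]
[ 0.67478736 -0.07849882 -0.12645141] [-4.  -1.7 -3.2 -3.4  5.5  3.9  1.2  1.1]
[{'rect': [287.7, 26.0, 436.7, 154.9], 'confidence': 0.83}]
```

View pics/ov.png

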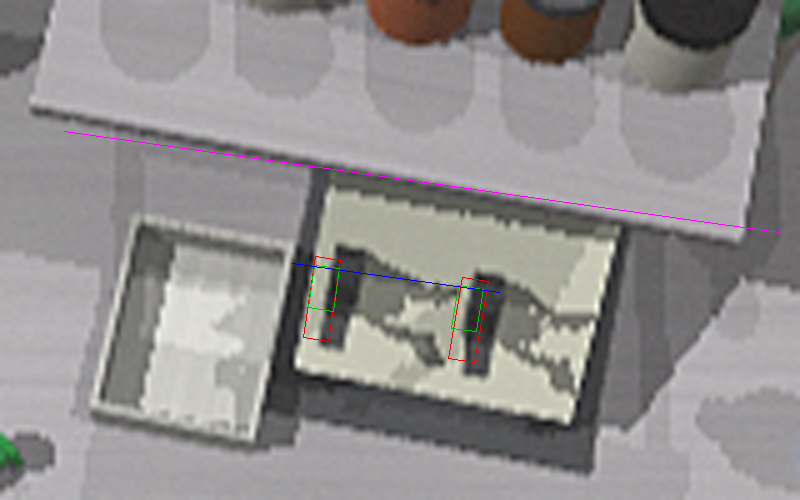

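The shelf edge isn't centred on the clips in y, and the two cameras disagree by about 10 mm on the scraper. I'll refit the clips with a free shelf offset and check the calibration against known points.

```bash
cat >> h.py <<'E'
def scr(q,z=.02,n=24):
    """scraper outline points, q=(x,y,yaw of its y axis from world y)"""
    a=np.linspace(0,2*np.pi,n,endpoint=False);P=[]
    cyl=lambda y0,y1,r:[np.array([[r*np.cos(t),y,r*np.sin(t)] for y in(y0,y1) for t in a])]
    parts=cyl(-.062,.062,.012)+cyl(-.070,-.062,.02)+cyl(.062,.070,.016)
    parts.append(np.array([[i,j,k] for i in(-.042,.042) for j in(.085,.135) for k in(-.02,-.016)]))
    M=Ro.from_euler("z",q[2]).as_matrix()
    return [p@M.T+[q[0],q[1],z] for p in parts]
def sil(p,parts):
    m=np.zeros((1600,2560),np.uint8)
    for P in parts: cv2.fillConvexPoly(m,cv2.convexHull(((proj(p,P)+.5)*4).astype(np.float32)).astype(int),255)
    return m
E
python3 - <<'E'
from h import *
st=manip.read_state();ps=cams.get_image("scene");pt=cams.get_image("top")
print("tcp px",proj(ps,st["ee_pos"]),proj(pt,st["ee_pos"]),"base",proj(ps,[0,0,0]),proj(pt,[0,0,0]))
lip=np.array([[345.4,128.],[374.4,133.8]]);she=np.array([[285.9,81.9],[427.9,107.9]])
f=lambda q:np.r_[(proj(pt,w(q,[[-.0225,.04,.025],[-.0225,-.04,.025]]))-lip).ravel(),(proj(pt,shelf(q,[[.02,.18+q[3],.11],[.02,-.18+q[3],.11]]))-she).ravel()]
r=least_squares(f,[.5,-.1,0,0]);print("clip",r.x,r.fun.round(1))
k=4;out=[]
for p,(u,v),q in((pt,(360,195),(.4115,-.2705,-.317+0*1)),(ps,(190,235),(.4115,-.2705,-.317))):
    q=(q[0],q[1],np.arctan2(.0409,.125))
    im=cv2.resize(p["color"][v:v+95,u:u+100,::-1],None,fx=k,fy=k,interpolation=cv2.INTER_CUBIC)
    cs,_=cv2.findContours(sil(p,scr(q))[v*4:(v+95)*4,u*4:(u+100)*4],cv2.RETR_EXTERNAL,2)
    cv2.drawContours(im,cs,-1,(0,0,255),1);out.append(im)
    for d in cams.regions_of(p,"scraper_grip"): print(d["rect"],d["confidence"],d["mask"].sum())
cv2.imwrite("pics/sc.png",np.hstack(out))
E
```

```text
tcp px [[367.02392297  49.62512826]] [[ 95.49859212 311.76581509]] base [[210.65906572 162.84809639]] [[324.12276323 366.68550049]]
clip [ 0.67180295 -0.08742834 -0.17071497  0.02793381] [ 0.1 -0.2  0.  -0.5  0.2  0.3 -0.3  0.4]
[242.1, 147.2, 283.0, 185.7] 0.96 386
[371.4, 207.6, 443.3, 251.0] 0.9 994
[417.5, 249.8, 432.4, 298.8] 0.73 394
[389.2, 207.5, 409.3, 235.5] 0.77 311
[161.9, 241.5, 205.9, 275.0] 0.76 526
[200.4, 251.6, 268.9, 318.8] 0.61 1263
```

View pics/sc.png

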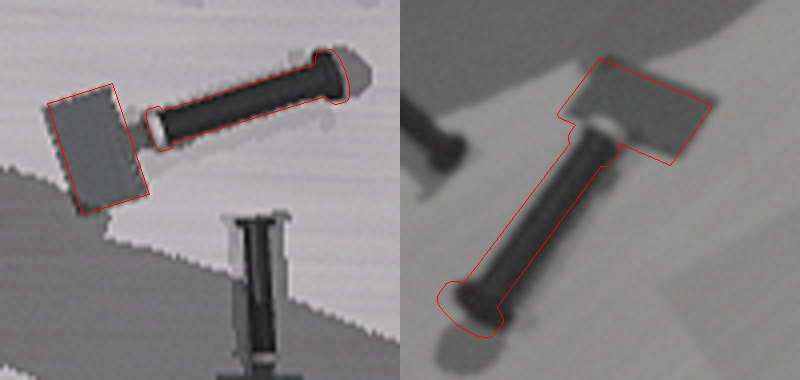

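The top-camera outline fits the scraper well, with the handle running from (443,214) to (399,227). The scene view is a few pixels off. I'll trust the top camera for both the scraper and the clips, then work out the approach.

```bash
cat >> h.py <<'E'
def down(yaw): return Ro.from_euler("xyz",[np.pi,0,yaw]).as_matrix()
def seat(yaw):  # tool for clip frame: x=clip y, y=clip x, z=-clip z
    C=clipR(yaw); return np.c_[C[:,1],C[:,0],-C[:,2]]
def delta(R,p):
    st=manip.read_state();Rc=Ro.from_euler("xyz",st["eef_rot"]).as_matrix()
    print("t",round(st["time"],2),"shift mm",(Rc.T@(np.array(p)-st["ee_pos"])*1e3).round(1),"rot deg",np.degrees(Ro.from_matrix(Rc.T@R).as_rotvec()).round(2),
     "F",st["force"].round(1),"w",round(st["grip_width"],4),"q",st["qpos"].round(2))
E
python3 - <<'E'
from h import *
delta(down(1.888),[.411,-.269,.15])
E
```

```text
t 1.15 shift mm [-470.7 -690.3   81.3] rot deg [-0.    0.   55.22] F [-0.7 -0.4  0.4] w 0.0853 q [ 1.28  0.09  0.18  1.66 -0.    1.57]
```

```bash
python3 -m pendant '[{"x":-118,"y":-173,"z":10,"rz":14},{"x":-235,"y":-345,"z":20,"rz":28},{"x":-353,"y":-518,"z":40,"rz":42},{"x":-471,"y":-690,"z":60,"rz":55.2},{"x":-471,"y":-690,"z":60,"rz":55.2},{"x":-471,"y":-690,"z":60,"rz":55.2},{"x":-471,"y":-690,"z":60,"rz":55.2},{"x":-471,"y":-690,"z":60,"rz":55.2},{"x":-471,"y":-690,"z":60,"rz":55.2},{"x":-471,"y":-690,"z":60,"rz":55.2},{"x":-471,"y":-690,"z":60,"rz":55.2},{"x":-471,"y":-690,"z":60,"rz":55.2}]' -1 100
python3 -c "
from h import *
delta(down(1.888),[.411,-.269,.005])"
```

```text
t 1.15 shift mm [-470.7 -690.3  226.3] rot deg [-0.    0.   55.22] F [-0.7 -0.4  0.4] w 0.0853 q [ 1.28  0.09  0.18  1.66 -0.    1.57]$[0]: bad value
```

```bash
python3 -m pendant '[{"x":-118,"y":-173,"z":10,"rx":0,"ry":0,"rz":14},{"x":-235,"y":-345,"z":20,"rx":0,"ry":0,"rz":28}]' -1 100 || python3 -m pendant '[{"x":-30,"y":-43,"z":2,"rz":3}]' -1 100
python3 -c "
from h import *
delta(down(1.888),[.411,-.269,.005])"
```

```text
time: 1.4
ee_pos: [0.1952, 0.4069, 0.2246]
eef_rot: [-3.141, 0.0, 2.472]
force: [1.0, -0.3, 1.5]
grip_width: 0.0854
finger_force: 0.0
t 1.4 shift mm [-588.6 -395.8  220.2] rot deg [-0.04  0.04 33.46] F [ 1.  -0.3  1.5] w 0.0854 q [ 1.12 -0.15 -0.07  1.65 -0.    1.79]
```

```bash
python3 -m pendant '[{"x":-588,"y":-396,"z":80,"rx":0,"ry":0,"rz":33.4},{"x":-588,"y":-396,"z":80,"rx":0,"ry":0,"rz":33.4},{"x":-588,"y":-396,"z":80,"rx":0,"ry":0,"rz":33.4},{"x":-588,"y":-396,"z":80,"rx":0,"ry":0,"rz":33.4},{"x":-588,"y":-396,"z":80,"rx":0,"ry":0,"rz":33.4},{"x":-588,"y":-396,"z":80,"rx":0,"ry":0,"rz":33.4},{"x":-588,"y":-396,"z":80,"rx":0,"ry":0,"rz":33.4},{"x":-588,"y":-396,"z":80,"rx":0,"ry":0,"rz":33.4},{"x":-588,"y":-396,"z":80,"rx":0,"ry":0,"rz":33.4},{"x":-588,"y":-396,"z":80,"rx":0,"ry":0,"rz":33.4},{"x":-588,"y":-396,"z":80,"rx":0,"ry":0,"rz":33.4},{"x":-588,"y":-396,"z":80,"rx":0,"ry":0,"rz":33.4}]' -1 100
python3 -c "
from h import *
delta(down(1.888),[.411,-.269,.005])"
```

```text
time: 2.9
ee_pos: [0.4136, -0.2691, 0.1444]
eef_rot: [-3.141, -0.001, 1.891]
force: [-0.3, 0.7, -0.2]
grip_width: 0.0856
finger_force: 0.0
t 2.9 shift mm [  0.8  -2.3 139.4] rot deg [-0.04 -0.03  0.19] F [-0.3  0.7 -0.2] w 0.0856 q [-0.58 -0.06 -0.14  1.49 -0.    0.67]
```

```bash
python3 -m pendant '[{"x":0,"y":-2,"z":40,"rx":0,"ry":0,"rz":0},{"x":0,"y":-2,"z":80,"rx":0,"ry":0,"rz":0},{"x":0,"y":-2,"z":80,"rx":0,"ry":0,"rz":0},{"x":0,"y":-2,"z":80,"rx":0,"ry":0,"rz":0}]' -1 100
python3 - <<'E'
from h import *
out=[]
for n,(u,v) in(("scene",(170,210)),("top",(350,180))):
    p=cams.get_image(n);k=4
    st=manip.read_state();g=st["ee_pos"].copy();g[2]=.02
    im=np.ascontiguousarray(cv2.resize(p["color"][v:v+110,u:u+100,::-1],None,fx=k,fy=k,interpolation=cv2.INTER_CUBIC))
    cv2.drawMarker(im,tuple(int(a) for a in (proj(p,g)[0]-[u,v]+.5)*k),(0,0,255));cv2.drawMarker(im,tuple(int(a) for a in (proj(p,st["ee_pos"])[0]-[u,v]+.5)*k),(255,0,0));out.append(im)
cv2.imwrite("pics/g.png",np.hstack(out))
E
```

```text
time: 3.4
ee_pos: [0.4122, -0.2672, 0.0669]
eef_rot: [3.141, 0.001, 1.894]
force: [0.8, 0.3, 0.9]
grip_width: 0.0854
finger_force: 0.0
```

View pics/g.png

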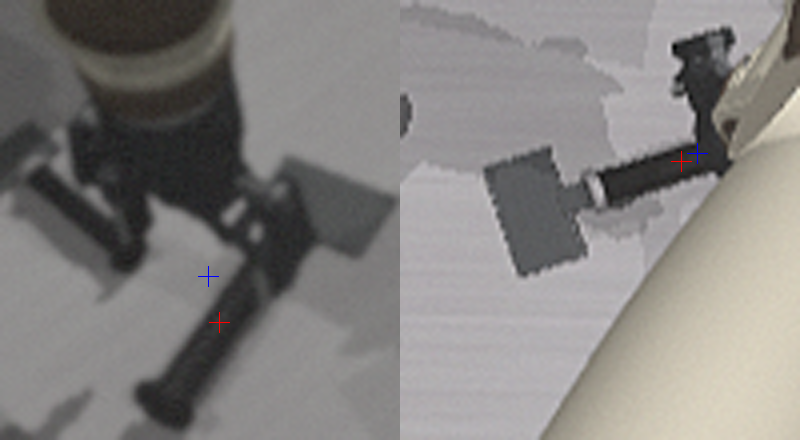

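Scene view: the open fingers straddle the handle, with tips near (125,240) and (285,250) in the crop. Top view: the handle mark is at (681,161), on the handle. I'll descend and grip.

```bash
python3 -m pendant '[{"x":-2,"y":0,"z":35,"rx":0,"ry":0,"rz":0},{"x":-2,"y":0,"z":55,"rx":0,"ry":0,"rz":0},{"x":-2,"y":0,"z":61,"rx":0,"ry":0,"rz":0},{"x":-2,"y":0,"z":61,"rx":0,"ry":0,"rz":0},{"x":-2,"y":0,"z":61,"rx":0,"ry":0,"rz":0}]' -1 90
python3 -m pendant '[{"x":0,"y":0,"z":0,"rx":0,"ry":0,"rz":0},{"x":0,"y":0,"z":0,"rx":0,"ry":0,"rz":0},{"x":0,"y":0,"z":0,"rx":0,"ry":0,"rz":0},{"x":0,"y":0,"z":0,"rx":0,"ry":0,"rz":0},{"x":0,"y":0,"z":0,"rx":0,"ry":0,"rz":0},{"x":0,"y":0,"z":0,"rx":0,"ry":0,"rz":0},{"x":0,"y":0,"z":0,"rx":0,"ry":0,"rz":0},{"x":0,"y":0,"z":0,"rx":0,"ry":0,"rz":0}]' 1 90
```

```text
time: 4.12
ee_pos: [0.413, -0.2692, 0.0056]
eef_rot: [3.14, 0.001, 1.894]
force: [-0.8, -0.3, 0.0]
grip_width: 0.0856
finger_force: 0.0
time: 5.12
ee_pos: [0.4125, -0.269, 0.0048]
eef_rot: [3.141, 0.001, 1.894]
force: [-0.9, -0.2, 5.0]
grip_width: 0.0214
finger_force: 87.9
```

```bash
python3 -m pendant '[{"x":0,"y":0,"z":-20,"rx":0,"ry":0,"rz":0},{"x":0,"y":0,"z":-60,"rx":0,"ry":0,"rz":0},{"x":0,"y":0,"z":-110,"rx":0,"ry":0,"rz":0},{"x":0,"y":0,"z":-160,"rx":0,"ry":0,"rz":0},{"x":0,"y":0,"z":-200,"rx":0,"ry":0,"rz":0},{"x":0,"y":0,"z":-200,"rx":0,"ry":0,"rz":0},{"x":0,"y":0,"z":-200,"rx":0,"ry":0,"rz":0}]'
python3 - <<'E'
from h import *
q=[.6718,-.0874,-.1707];z=clipR(q[2])[:,2];h=np.array([q[0],q[1],.125])
delta(seat(q[2]),h+z*(.12-.0152))
E
```

```text
time: 6.0
ee_pos: [0.412, -0.2687, 0.2029]
eef_rot: [-3.14, -0.001, 1.894]
force: [0.4, 0.0, -4.7]
grip_width: 0.0213
finger_force: 88.5
t 6.0 shift mm [117.9 251.   -8.1] rot deg [-34.36  -8.7   27.38] F [ 0.4  0.  -4.7] w 0.0213 q [-0.58 -0.06 -0.03  1.6  -0.    0.67]
```

```bash
python3 -m pendant '[{"x":20,"y":40,"z":-8,"rx":-5,"ry":-1.3,"rz":4},{"x":40,"y":80,"z":-10,"rx":-11,"ry":-2.8,"rz":9},{"x":60,"y":120,"z":-10,"rx":-17,"ry":-4.3,"rz":13.5},{"x":80,"y":165,"z":-10,"rx":-23,"ry":-5.8,"rz":18},{"x":100,"y":210,"z":-8,"rx":-29,"ry":-7.3,"rz":23},{"x":118,"y":251,"z":-8,"rx":-34.4,"ry":-8.7,"rz":27.4},{"x":118,"y":251,"z":-8,"rx":-34.4,"ry":-8.7,"rz":27.4},{"x":118,"y":251,"z":-8,"rx":-34.4,"ry":-8.7,"rz":27.4},{"x":118,"y":251,"z":-8,"rx":-34.4,"ry":-8.7,"rz":27.4}]'
python3 - <<'E'
from h import *
q=[.6718,-.0874,-.1707];z=clipR(q[2])[:,2];h=np.array([q[0],q[1],.125])
delta(seat(q[2]),h+z*(.06-.0152))
p=cams.get_image("top");k=5;u,v=270,60
im=np.ascontiguousarray(cv2.resize(p["color"][v:v+110,u:u+160,::-1],None,fx=k,fy=k,interpolation=cv2.INTER_CUBIC))
st=manip.read_state();R=Ro.from_euler("xyz",st["eef_rot"]).as_matrix();C=np.c_[R[:,1],R[:,0],-R[:,2]];g=st["ee_pos"]+.0152*C[:,2]
parts=[P@C.T+g for P in scr((0,0,0),0)]
cs,_=cv2.findContours(sil(p,parts),cv2.RETR_EXTERNAL,2)
cv2.drawContours(im,[((c/4-[u,v])*k).astype(int) for c in cs],-1,(0,0,255),1)
for y in(-.04,.04): cv2.polylines(im,[((proj(p,w(q,[[a,y+b,.025] for a,b in((-.0225,-.007),(-.0225,.007),(.0225,.007),(.0225,-.007))]))-[u,v]+.5)*k).astype(int)],True,(0,255,0),1)
cv2.imwrite("pics/s.png",im)
E
```

```text
time: 7.12
ee_pos: [0.6125, -0.0782, 0.2118]
eef_rot: [2.53, 0.001, 1.399]
force: [-0.2, -0.9, -2.3]
grip_width: 0.0213
finger_force: 88.7
t 7.12 shift mm [ 1.  -0.7 60.7] rot deg [ 0.05  0.07 -0.02] F [-0.2 -0.9 -2.3] w 0.0213 q [-0.11 -0.36 -0.41  0.91 -0.04  1.62]
```

View pics/s.png

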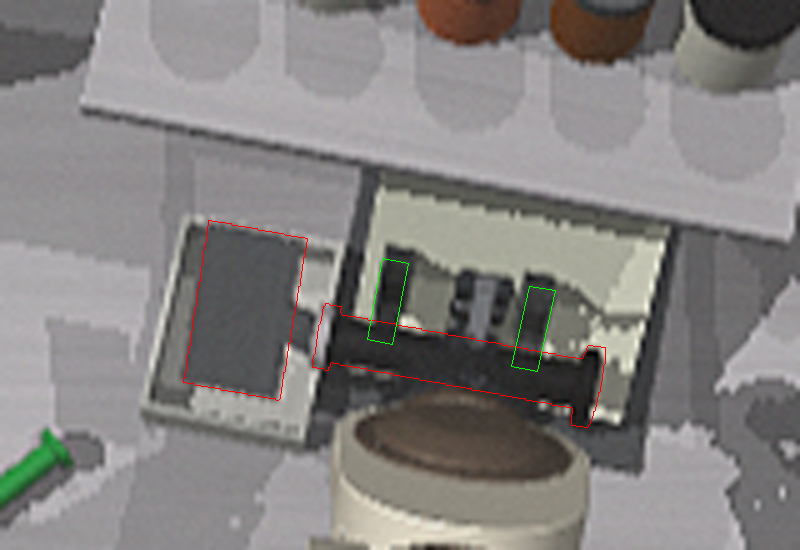

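The held scraper matches its model: blade over the drip pan at (245,310), handle in line with both clip mouths. I'll advance to just above the lips.

```bash
python3 -m pendant '[{"x":1,"y":-1,"z":30,"rx":0,"ry":0,"rz":0},{"x":1,"y":-1,"z":60,"rx":0,"ry":0,"rz":0},{"x":1,"y":-1,"z":80,"rx":0,"ry":0,"rz":0},{"x":1,"y":-1,"z":90,"rx":0,"ry":0,"rz":0},{"x":1,"y":-1,"z":96,"rx":0,"ry":0,"rz":0},{"x":1,"y":-1,"z":96,"rx":0,"ry":0,"rz":0},{"x":1,"y":-1,"z":96,"rx":0,"ry":0,"rz":0}]'
python3 - <<'E'
from h import *
q=[.6718,-.0874,-.1707];z=clipR(q[2])[:,2];h=np.array([q[0],q[1],.125])
delta(seat(q[2]),h+z*(-.0152)); print("Fclip",clipR(q[2]).T@manip.read_state()["force"])
E
```

```text
time: 8.05
ee_pos: [0.6668, -0.0856, 0.1342]
eef_rot: [2.527, 0.0, 1.4]
force: [0.5, 0.0, -1.6]
grip_width: 0.0214
finger_force: 88.8
t 8.05 shift mm [-0.9 -1.  25.7] rot deg [0.19 0.03 0.  ] F [ 0.5  0.  -1.6] w 0.0214 q [-0.11 -0.21 -0.45  0.72 -0.03  1.62]
Fclip [-0.47719978  0.10887811 -1.60737425]
```

Free so far. Pushing in small steps.

```bash
cat > f.py <<'E'
from h import *
q=[.6718,-.0874,-.1707];C=clipR(q[2]);st=manip.read_state()
g=st["ee_pos"]-[q[0],q[1],.125]+.0152*C[:,2]
print("axis in clip mm",(C.T@g*1e3).round(1),"F",(C.T@st["force"]).round(1),"M",(C.T@st["ft_torque"]).round(2))
E
for i in 1; do python3 -m pendant '[{"x":0,"y":-0.5,"z":4,"rx":0,"ry":0,"rz":0},{"x":0,"y":-0.5,"z":8,"rx":0,"ry":0,"rz":0},{"x":0,"y":-0.5,"z":8,"rx":0,"ry":0,"rz":0}]'; python3 f.py; done
python3 -m pendant '[{"x":0,"y":0,"z":2,"rx":0,"ry":0,"rz":0},{"x":0,"y":0,"z":4,"rx":0,"ry":0,"rz":0},{"x":0,"y":0,"z":4,"rx":0,"ry":0,"rz":0}]'; python3 f.py
```

```text
time: 8.43
ee_pos: [0.6699, -0.086, 0.1262]
eef_rot: [2.53, 0.0, 1.4]
force: [-9.7, 1.7, 0.8]
grip_width: 0.0213
finger_force: 89.7
axis in clip mm [-1.1  1.1 17.4] F [-7.6 -0.   6.3] M [0.05 2.01 0.04]
time: 8.8
ee_pos: [0.6721, -0.0863, 0.123]
eef_rot: [2.53, 0.0, 1.4]
force: [-9.2, 1.9, 0.7]
grip_width: 0.0215
finger_force: 89.8
axis in clip mm [-1.1  1.1 13.4] F [-7.3  0.3  6. ] M [0.04 2.01 0.02]
```

The side force of −7.5 N in x means I'm a little too far up the slope. I'll shift down the slope and look at the force.

```bash
python3 -m pendant '[{"x":0,"y":-2,"z":0,"rx":0,"ry":0,"rz":0},{"x":0,"y":-2,"z":0,"rx":0,"ry":0,"rz":0}]' >/dev/null; python3 f.py
python3 -m pendant '[{"x":0,"y":-1,"z":1,"rx":0,"ry":0,"rz":0},{"x":0,"y":-1,"z":2,"rx":0,"ry":0,"rz":0},{"x":0,"y":-1,"z":2,"rx":0,"ry":0,"rz":0}]'>/dev/null; python3 f.py
```

```text
axis in clip mm [-1.8  1.1 13.5] F [-2.9  0.5  3. ] M [0.18 1.16 0.03]
axis in clip mm [-2.   1.  11.9] F [-2.3  0.9  6. ] M [ 0.02  0.97 -0.  ]
```

```bash
for i in 1; do python3 -m pendant '[{"x":0,"y":0,"z":1,"rx":0,"ry":0,"rz":0},{"x":0,"y":0,"z":2,"rx":0,"ry":0,"rz":0},{"x":0,"y":0,"z":2,"rx":0,"ry":0,"rz":0}]'>/dev/null; python3 f.py; done
python3 -m pendant '[{"x":0,"y":0,"z":1,"rx":0,"ry":0,"rz":0},{"x":0,"y":0,"z":2,"rx":0,"ry":0,"rz":0},{"x":0,"y":0,"z":2,"rx":0,"ry":0,"rz":0}]'>/dev/null; python3 f.py
python3 -m pendant '[{"x":0,"y":0,"z":1,"rx":0,"ry":0,"rz":0},{"x":0,"y":0,"z":2,"rx":0,"ry":0,"rz":0},{"x":0,"y":0,"z":2,"rx":0,"ry":0,"rz":0}]'>/dev/null; python3 f.py
```

```text
axis in clip mm [-2.3  0.9  9.4] F [-0.8  0.3  2.7] M [-0.09  0.54 -0.  ]
axis in clip mm [-2.9  0.9  6.8] F [ 2.7 -0.8 -4.4] M [-0.09 -0.11  0.05]
axis in clip mm [-3.1  0.9  4.7] F [ 4.2 -0.3 -6.4] M [-0.06 -0.33  0.  ]
```

Past the lips: the force has turned negative and the clips are drawing the handle in. I'll follow it home and ease back sideways.

```bash
python3 -m pendant '[{"x":0,"y":1,"z":1,"rx":0,"ry":0,"rz":0},{"x":0,"y":1,"z":2,"rx":0,"ry":0,"rz":0},{"x":0,"y":1,"z":2,"rx":0,"ry":0,"rz":0}]'>/dev/null; python3 f.py
python3 -m pendant '[{"x":0,"y":0.5,"z":1,"rx":0,"ry":0,"rz":0},{"x":0,"y":0.5,"z":1.5,"rx":0,"ry":0,"rz":0},{"x":0,"y":0.5,"z":1.5,"rx":0,"ry":0,"rz":0}]'>/dev/null; python3 f.py
python3 -m pendant '[{"x":0,"y":0,"z":1,"rx":0,"ry":0,"rz":0},{"x":0,"y":0,"z":1,"rx":0,"ry":0,"rz":0},{"x":0,"y":0,"z":1,"rx":0,"ry":0,"rz":0}]'>/dev/null; python3 f.py
```

```text
axis in clip mm [-2.4  0.9  2.6] F [ 3.8 -0.3 -7.5] M [-0.05 -0.18 -0.02]
axis in clip mm [-2.3  0.9  1.3] F [-0.7  0.1 -1.2] M [-0.06  0.82  0.07]
axis in clip mm [-2.   0.9  0.4] F [-3.4  0.4  1.1] M [-0.04  1.27  0.07]
```

Home and just touching the pad, about 1 N past the weight. Release and retreat.

```bash
python3 -m pendant '[{"x":0,"y":-0.5,"z":0,"rx":0,"ry":0,"rz":0},{"x":0,"y":-0.5,"z":0,"rx":0,"ry":0,"rz":0},{"x":0,"y":-0.5,"z":0,"rx":0,"ry":0,"rz":0},{"x":0,"y":-0.5,"z":0,"rx":0,"ry":0,"rz":0},{"x":0,"y":-0.5,"z":0,"rx":0,"ry":0,"rz":0}]' -0.3; python3 f.py
python3 -m pendant '[{"x":0,"y":0,"z":-10,"rx":0,"ry":0,"rz":0},{"x":0,"y":0,"z":-30,"rx":0,"ry":0,"rz":0},{"x":0,"y":0,"z":-60,"rx":0,"ry":0,"rz":0},{"x":0,"y":0,"z":-100,"rx":0,"ry":0,"rz":0},{"x":0,"y":0,"z":-150,"rx":0,"ry":0,"rz":0},{"x":0,"y":0,"z":-200,"rx":0,"ry":0,"rz":0},{"x":0,"y":0,"z":-200,"rx":0,"ry":0,"rz":0},{"x":0,"y":0,"z":-200,"rx":0,"ry":0,"rz":0}]'
python3 - <<'E'
from h import *
q=[.6705,-.0865,-.1707]
p=cams.get_image("top");k=5;u,v=270,60
im=np.ascontiguousarray(cv2.resize(p["color"][v:v+110,u:u+160,::-1],None,fx=k,fy=k,interpolation=cv2.INTER_CUBIC))
C=clipR(q[2]);parts=[P@C.T+[q[0],q[1],.125] for P in scr((0,0,0),0)]
cs,_=cv2.findContours(sil(p,parts),cv2.RETR_EXTERNAL,2)
cv2.drawContours(im,[((c/4-[u,v])*k).astype(int) for c in cs],-1,(0,0,255),1)
cv2.imwrite("pics/e.png",im)
E
```

```text
time: 12.3
ee_pos: [0.6786, -0.0876, 0.1118]
eef_rot: [2.528, 0.0, 1.4]
force: [0.3, -0.2, -0.7]
grip_width: 0.0555
finger_force: 0.0
axis in clip mm [-2.1  0.9  0.6] F [-0.2 -0.2 -0.8] M [-0.    0.49  0.01]
time: 13.3
ee_pos: [0.5649, -0.0679, 0.2756]
eef_rot: [2.528, 0.0, 1.4]
force: [0.1, -0.7, -1.7]
grip_width: 0.0554
finger_force: 0.0
```

View pics/e.png

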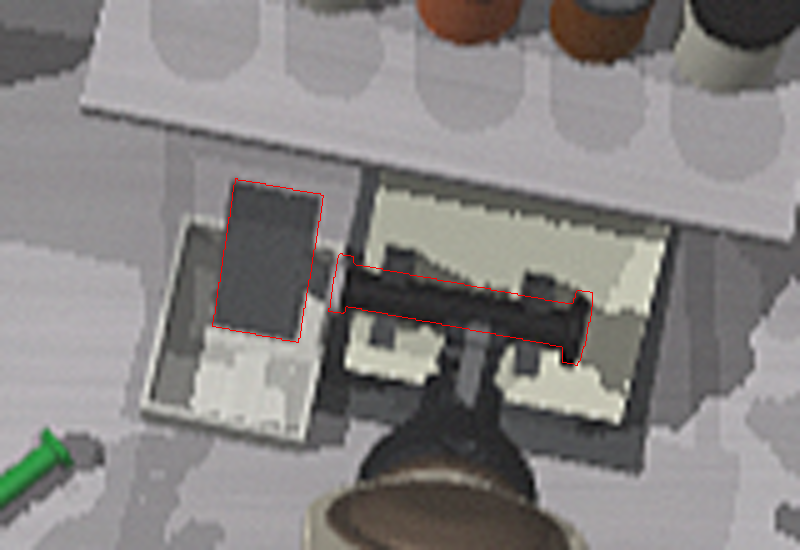

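The scraper sits parallel in both clips with the blade at (268,260) over the drip pan. It matches the home model, and the gripper is clear.

```bash
python3 -c "
from bench import manip
print(manip.close_job())"
```

```text
the job is handed in; nothing more can be done
None
```

The griddle scraper is snapped into both clips with its blade over the drip pan, the gripper has let go and backed clear, and the job was handed in at about 13.3 s of the 38 s allowed; no verdict came back.

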